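Load the reel-knob feeder

TASK

Load both amber handle knobs into the sloping tin feeder chute on the bench: lay each one on its side across the open upper end, with its wide flange over the deep groove that runs along one side of the chute, and let it roll down under the brass straps. Both knobs should finish at rest at the bottom, one behind the other, each with its flange in the groove. Leave the oil can, the reel frame and the loose gear where they are.

Things in the scene. Friction and masses are not known exactly. Their poses are not given: they have to be found in the camera images.
- chute: the feeder, a fixed sloping tin channel on brass feet. Origin on the bench under its middle; x points level in the downhill direction, y across towards the side with the flange groove, z up. The channel falls 0.30 rad (17 degrees) towards +x; its ledge is 62 mm above the bench at x = 0. A knob the right way round rolls down by itself; the wrong way round it tips askew and jams above the straps.
- chute_mouth (a point): point on the ledge surface at mid-channel, midway along the open upper part (130 mm long, open above and at the uphill end, side walls 30 mm over the ledge), 81 mm above the bench; axes as the chute's. A knob laid here with its centre over this point and its y axis along the chute's y has its barrel on the ledge and its flange over the groove.
- chute_groove (a point): point on the floor of the flange groove, beside the mouth point. The channel is 58 mm wide inside (y -29 to 29 mm): a flat ledge that the barrel rolls on from y -29 to 12 mm, and the groove from y 12 to 29 mm, 12 mm deeper. Its walls run the whole length of the chute.
- chute_stop (a point): mid-channel at the end stop, level with the ledge, 28 mm above the bench. The lower part of the chute, 115 mm along the slope uphill from here, is covered by four brass straps whose undersides are 46 mm over the ledge, 18 mm apart, too close for a knob to pass between.
- knob1_center (a point): centre of an amber plastic reel-handle knob, 45 g, 48 mm long: a round barrel 30 mm across with a round flange 46 mm across and 8 mm thick at one end. y is the knob's axis and points to the flange end (barrel from -24 to 16 mm, flange 16 to 24 mm). At the start it lies level, axis 34 mm above the bench, barrel in a wooden saddle, flange overhanging.
- knob2_center (a point): second, identical knob: centre of an amber plastic reel-handle knob, 45 g, 48 mm long: a round barrel 30 mm across with a round flange 46 mm across and 8 mm thick at one end. y is the knob's axis and points to the flange end (barrel from -24 to 16 mm, flange 16 to 24 mm). At the start it lies level, axis 34 mm above the bench, barrel in a wooden saddle, flange overhanging.
- saddle1: fixed wooden saddle that the knob's barrel lies in at the start; origin on the bench under the knob's centre, same axes. 26 mm wide, narrower than the barrel, so fingers can pass down both sides of it; foot plate 50 x 50 x 4 mm
- saddle2: fixed wooden saddle that the knob's barrel lies in at the start; origin on the bench under the knob's centre, same axes. 26 mm wide, narrower than the barrel, so fingers can pass down both sides of it; foot plate 50 x 50 x 4 mm
- knob1_flange (a point): middle of knob 1's flange, 20 mm from its centre on the axis
- knob2_flange (a point): middle of knob 2's flange, 20 mm from its centre on the axis
- knob1: knob 1 itself, same origin and axes as its centre point
- knob2: knob 2 itself, same origin and axes as its centre point
- oil_can: bystander: tan plastic oil can with a black nozzle, 70 mm across, 135 mm tall, origin under its base
- reel_frame: bystander: gunmetal baitcaster frame, about 60 x 52 x 51 mm, origin under its base
- drive_gear: bystander: steel drive gear lying flat, 42 mm across, 18 mm tall with its hub, origin under its base
- funnel_stand: bystander: tin funnel in a fixed brass bracket, 102 mm across, 178 mm tall, origin under its base
Not all that is in view belongs to the job. Leave any blue or green look-alike of the saddle1 alone.

How it is judged:
By the outcome, as a careful person would: the job done as asked, in the order asked, and still so for the second after the job is handed in, with the robot touching nothing.
It also fails if it takes over 58 s, if anything falls off the work surface, if the arm or the gripper's body presses on something with over 40 N, if the wrist force passes 120 N, or if a joint passes its speed limit or range.

ROBOT

A 7-joint arm with a two-finger parallel gripper is mounted at the origin on the work surface. World frame = base frame: x ahead of the robot, y to its left, z up, the work surface at z = 0. Lengths are in mm, angles in rad, forces in N, time in s.
With the tool pointing down it reaches from about 400 to 850 mm from the base axis. Payload 4.5 kg.
Tool frame: the origin (TCP) lies midway between the tips of the shut fingers; the grasp point (between the pads) lies 19 mm behind it; x points along the fingers, y is the direction in which the jaws open and shut, and the axes are right-handed (so a half turn about x gives the same grasp; the last joint's range is limited). The gripper opens to 88 mm and grips with 3 to 60 N. Pads are 18 mm wide; open, the fingers measure 123 mm over their backs; the gripper's body (75 mm by 187 mm) begins 45 mm behind the grasp point.
Start: joints at [1.374, 0.689, -0.195, 1.565, 0.157, 0.902, -0.215], TCP at [143.001, -608.444, 238.743] pointing down, gripper open.
Joint ranges: [-3.01, 3.01], [-0.46, 2.08], [-1.47, 1.51], [0.13, 2.56], [-1, 4.14], [0.04, 2.09], [-2.66, 2.66]. Speed limits (rad/s): [2.57, 2.57, 3.14, 3.14, 3.14, 3.14, 3.14].

INTERFACE

Orientations are given as a rotation vector (axis times angle).
In Python, from station import * gives the robot as it stands. Calls block until the motion is done:
- move_ptp(position, orientation): joint-space move of the TCP to a pose.
- line_to(position, speed=150, ori=None, force_limit=None): straight line of the TCP; ori=None keeps the orientation; speed is the mean speed in mm/s. With force_limit (N) it stops when the force on the tool has changed by that much, and returns True; else False.
- move_joints(angles): joint-space move.
- grip(opening): finger opening in mm; the grip force is fixed at half the most; returns when the fingers have stopped.
- wait(seconds).
- solve_ik(position, orientation): joint angles nearest the present ones, or None.
- camera(name): name is "scene" or "top" or "wrist"; returns a dict with "frame" (384x512x3 uint8, red, green, blue), "depth" (384x512 float32, mm along the optical axis (not along the pixel's ray), 0 where there is no reading), "vertical_fov" (degrees; the focal length in pixels is half the picture's height over the tangent of half this angle, whatever the lens; pixels are square), "cx", "cy" (the principal point, pixels), "rvec" (rotation vector, rad) and "tvec" (3), from world to camera coordinates, as OpenCV has them. Camera axes: x right, y down, z forward; pixel columns grow to the right and rows downward; lengths in mm; the calibration is good to about 2 mm. A picture is of the moment at which its call begins.
A pose or a line that the arm cannot do raises Unreachable and nothing moves.
- close_job(): hands the job in, once; it reports no verdict.
Readings, each from a call of its own:
- get_time(): time.
- get_joints(): joint angles.
- get_joint_vel(): joint speeds.
- get_effort(): joint torques, N m.
- get_ee_pos(): TCP position.
- get_eef_rot(): TCP orientation.
- get_ft_force(): force on the tool from outside, world axes, zero at the start.
- get_torque(): the same for the moment, N m.
- get_gripper_width(): finger opening in mm.
Only numpy, scipy, OpenCV 4.12 (cv2) and the standard library are available. Lean on these libraries where they do the work, as an engineer would, in place of code of your own. Each camera call takes 0.05 s, during which the arm holds its last target.

## Working session

There is one attempt and no reset: what is moved stays moved. The work goes in short steps, each a Python script; the robot and the scene stay as the last script left them, time stands still between calls to the robot, and variables do not carry over. Pictures are saved under pics/ and viewed, and the job is handed in when it is done.

```bash
mkdir -p pics; ls
cat > h.py <<'E'
from station import *
import numpy as np, cv2
from scipy.spatial.transform import Rotation as R
def cam(n):
    c=camera(n); h=c['frame'].shape[0]
    c['f']=h/2/np.tan(np.radians(c['vertical_fov'])/2)
    c['R']=R.from_rotvec(np.array(c['rvec']).ravel()).as_matrix(); c['t']=np.array(c['tvec']).ravel()
    c['C']=-c['R'].T@c['t']; return c
def ray(c,u,v,z):
    d=c['R'].T@np.array([(u-c['cx'])/c['f'],(v-c['cy'])/c['f'],1]); return c['C']+d*(z-c['C'][2])/d[2]
def cloud(c):
    v,u=np.mgrid[0:384,0:512]; D=c['depth']
    P=np.stack([(u-c['cx'])/c['f']*D,(v-c['cy'])/c['f']*D,D],-1)
    return (P-c['t'])@c['R']
def proj(c,p):
    q=c['R']@np.array(p)+c['t']; return c['f']*q[0]/q[2]+c['cx'],c['f']*q[1]/q[2]+c['cy']
def save(c,n,crop=None,s=1):
    im=c['frame'][:,:,::-1]
    if crop: im=im[crop[1]:crop[3],crop[0]:crop[2]]
    cv2.imwrite('pics/'+n,cv2.resize(im,None,fx=s,fy=s,interpolation=cv2.INTER_CUBIC))
E
python3 - <<'E'
from h import *
import pickle
for n in ['scene','top','wrist']:
    c=cam(n); save(c,n+'0.png',s=1.5); pickle.dump(c,open(n+'0.pkl','wb')); print(n,c['C'],c['f'],c['vertical_fov'])
print(get_time(),get_ee_pos(),get_eef_rot(),get_gripper_width())
E
```

```text
pics
scene [1330.59663253  451.92367084 1030.31013475] 403.60252800662647 50.88231935729431
top [ 317.54742091   -5.41593872 1159.8891275 ] 442.5463626659913 46.90749663972161
wrist [ 213.22461451 -591.98063661  384.54490405] 296.2531948481601 65.89408307740469
0.15 [ 142.81789372 -608.01437251  238.10190194] [ 2.09942594  0.24482134 -2.09992219] 87.92317817231691
```

View pics/scene0.png

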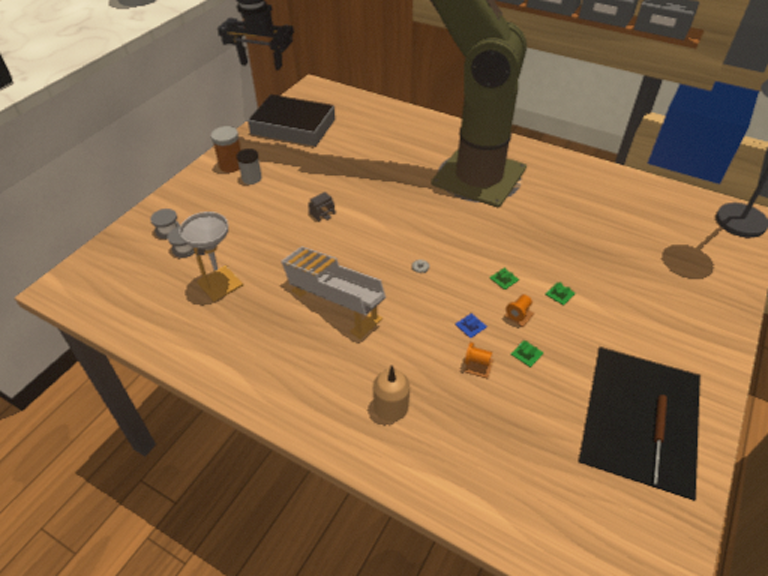

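View pics/top0.png

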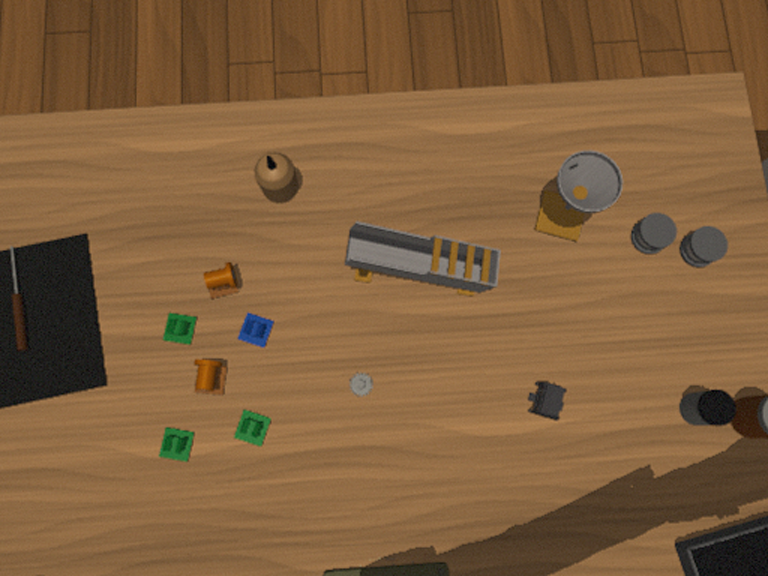

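View pics/wrist0.png

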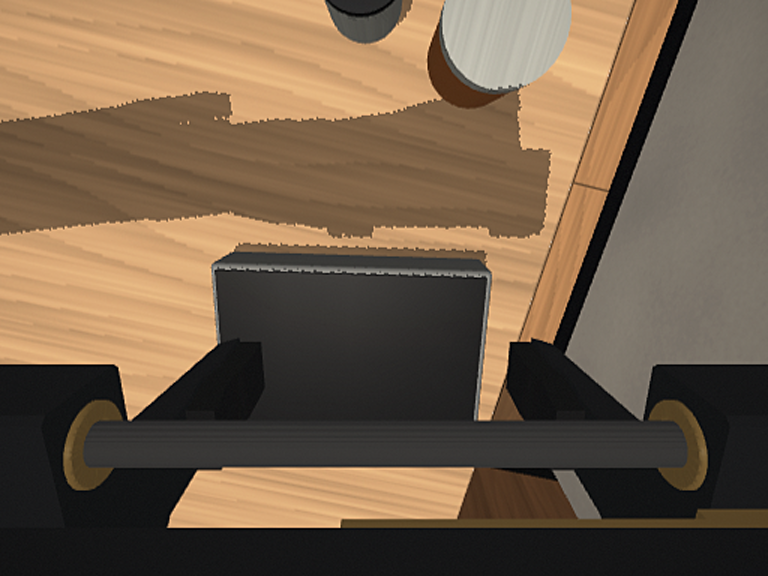

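Run:
```python
import pickle,numpy as np,cv2
import h
c=pickle.load(open('top0.pkl','rb'));h.save(c,'topk.png',(95,160,195,315),5)
h.save(c,'topc.png',(220,140,345,205),6)
s=pickle.load(open('scene0.pkl','rb'));h.save(s,'scc.png',(180,150,380,260),4)
for n,c in (('top',c),('scene',s)):
    hsv=cv2.cvtColor(c['frame'],cv2.COLOR_RGB2HSV); P=h.cloud(c)
    m=((hsv[...,0]>8)&(hsv[...,0]<20)&(hsv[...,1]>205)&(hsv[...,2]>90)).astype(np.uint8)
    k,l,st,ce=cv2.connectedComponentsWithStats(m)
    for i in range(1,k):
        if st[i,4]>25:
            q=P[l==i]; print(n,st[i],ce[i].round(1),np.median(q,0).round(1),q[:,2].min().round(),q[:,2].max().round())
```

```text
top [136 175  21  17 199] [146.1 184.9] [590.3 252.7  47.1] 3.0 1160.0
top [130 240  17  21 230] [136.9 248.8] [429.7 277.6  47.7] 1.0 60.0
scene [338 197  16  17 140] [346.4 204.5] [449.9 283.1  44.3] 12.0 57.0
scene [310 229  18  15 150] [318.1 236.8] [607.3 253.4  43.8] 13.0 57.0
```

View pics/topk.png

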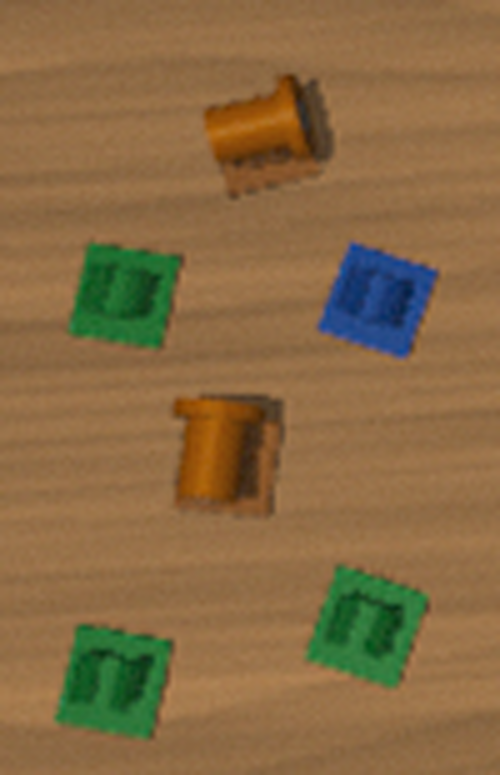

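View pics/topc.png

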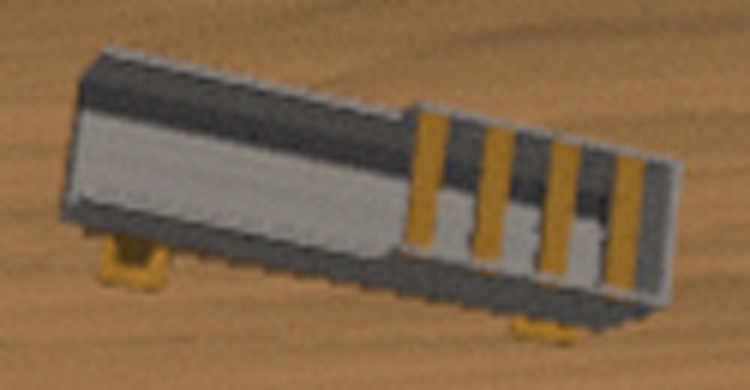

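View pics/scc.png

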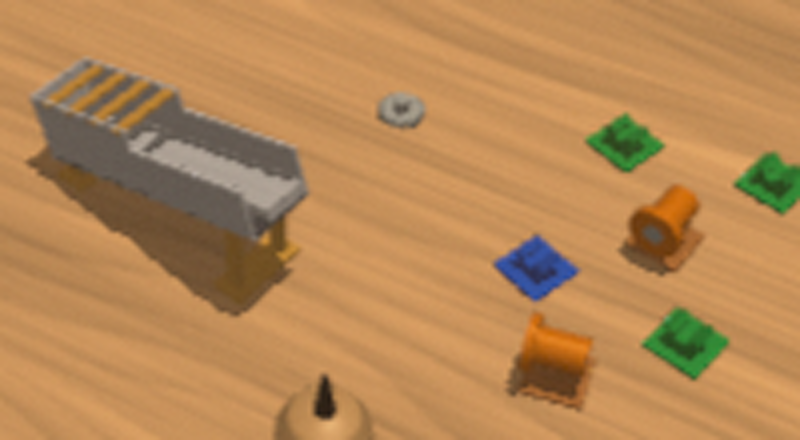

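```bash
cat > chute.py <<'E'
import pickle,numpy as np,cv2,h
from scipy.optimize import least_squares
c=pickle.load(open('top0.pkl','rb')); P=h.cloud(c)
hsv=cv2.cvtColor(c['frame'],cv2.COLOR_RGB2HSV)
sub=P[140:205,220:345]; col=hsv[140:205,220:345]
m=(sub[...,2]>15)&(sub[...,2]<160)
# ledge: bright grey low-sat
led=m&(col[...,1]<40)&(col[...,2]>110)
q=sub[led]; print(len(q))
# plane fit ransac-lite
A=np.c_[q[:,:2],np.ones(len(q))]; w=np.ones(len(q),bool)
for _ in range(10):
    s=np.linalg.lstsq(A[w],q[w,2],rcond=None)[0]; r=q[:,2]-A@s; w=abs(r)<3
print('plane',s,np.hypot(*s[:2]),w.sum(), r[w].std())
g=-s[:2]; yaw=np.arctan2(g[1],g[0]); print('yaw from slope',yaw)
rect=cv2.minAreaRect(q[w][:,:2].astype(np.float32)); print(rect)
# x=0 line : z=62
np.save('led.npy',q[w])
for row in range(142,205,3):
    print(row,[int(P[row,u,2]) for u in range(228,340,6)])
E
python3 chute.py
```

```text
1020
plane [4.92195656e-02 3.04443557e-01 6.21109320e+01] 0.30839657091157247 711 1.4878933579140825
yaw from slope -1.731080041025641
((594.714111328125, -85.23625946044922), (227.31625366210938, 34.7236328125), 79.68727111816406)
142 [0, -1, 1, 0, 0, 0, -1, 2, -3, 0, -3, 4, -1, 0, 0, 0, 1, -1, 0]
145 [0, 0, 0, 1, -1, 2, 1, 2, -1, -1, 0, -2, -1, -2, 0, 0, 0, 2, 0]
148 [0, -3, 130, 2, 0, 0, 1, 2, 0, -3, -2, 3, 0, 1, -1, -3, -3, -5, 2]
151 [0, -1, 116, 118, 122, -2, 1, 0, 1, -3, 0, 3, 3, -1, 0, 0, 0, -1, -1]
154 [0, 87, 89, 92, 101, 105, 109, 0, 0, 0, -2, 0, 2, 1, 0, 1, 4, 2, 2]
157 [0, 86, 85, 75, 73, 81, 93, 93, 103, 1, 0, -2, -4, 1, -5, 1, 0, -3, 2]
160 [-4, 99, 97, 75, 72, 68, 61, 69, 76, 85, 87, 104, 103, -3, 3, 0, -2, -1, 2]
163 [0, 101, 95, 91, 85, 70, 64, 57, 54, 52, 61, 69, 76, 84, 86, 84, -1, -3, 0]
166 [0, 101, 90, 88, 86, 82, 78, 60, 56, 44, 45, 42, 51, 54, 89, 72, 80, 80, 1]
169 [2, 99, 96, 88, 86, 78, 75, 69, 66, 60, 44, 42, 96, 30, 89, 43, 77, 65, 0]
172 [0, 127, 90, 90, 84, 85, 76, 68, 64, 63, 102, 49, 100, 27, 86, 18, 79, 69, 0]
175 [1, 107, 115, 121, 81, 81, 74, 69, 67, 62, 108, 50, 96, 40, 89, 20, 79, 69, 3]
178 [0, 2, 82, 91, 96, 109, 109, 70, 67, 64, 108, 52, 99, 41, 91, 30, 78, 68, 0]
181 [0, 0, 40, 2, 70, 74, 81, 92, 101, 62, 109, 51, 99, 42, 90, 25, 80, 71, -2]
184 [0, 1, 3, 4, 0, -1, -1, 62, 70, 78, 84, 96, 96, 41, 89, 31, 77, 72, 0]
187 [0, -1, 3, 3, 0, 0, -1, 0, 2, 42, 54, 66, 71, 75, 92, 84, 79, 79, -4]
190 [1, -1, 1, 0, 1, 0, -1, 4, -1, -2, 0, 0, 39, 50, 57, 64, 75, 76, 0]
193 [1, -4, 1, -1, -1, 0, 3, 0, 1, 1, 0, 0, -2, 7, 24, 33, 41, 1, 1]
196 [1, 0, -2, 1, 2, -2, 1, 1, -1, 0, -2, 0, 0, 1, 5, 0, 2, 0, 1]
199 [-2, -1, 1, -3, -2, 2, -2, 0, -1, -2, 0, -4, 4, -3, 4, -1, 0, -5, -1]
202 [2, 0, 1, 2, -2, 0, 0, -2, -5, 1, -3, 0, 0, -3, 0, 3, 1, 0, -2]
```

Run:
```python
import pickle,numpy as np,cv2,h
from h import R
from station import *
c=pickle.load(open('top0.pkl','rb')); P=h.cloud(c)
s=pickle.load(open('scene0.pkl','rb')); 
def knobs(c,boxes):
    hsv=cv2.cvtColor(c['frame'],cv2.COLOR_RGB2HSV)
    m=((hsv[...,0]>8)&(hsv[...,0]<20)&(hsv[...,1]>205)&(hsv[...,2]>90)).astype(np.uint8)
    for b in boxes:
        k,l,st,ce=cv2.connectedComponentsWithStats(m); i=l[b[1],b[0]]
        v,u=np.nonzero(l==i); G=np.array([h.ray(c,x,y,36)[:2] for x,y in zip(u,v)])
        r=cv2.minAreaRect(G.astype(np.float32)); print('rect',r,'mean',G.mean(0))
        w,V=np.linalg.eigh(np.cov(G.T)); print('pca',w**.5,V[:,1])
knobs(c,[(146,185),(137,249)])
v,u=np.mgrid[100:140,165:205]; m=P[100:140,165:205,2]>60
q=P[100:140,165:205][m]; print('can',q[:,:2].min(0),q[:,:2].max(0),q[:,2].max(),np.median(q,0))
q=P[240:275,225:255][P[240:275,225:255][...,2]>8]; print('gear',q.mean(0))
q=P[250:285,345:385][P[250:285,345:385][...,2]>15]; print('reel',q.mean(0))
w=pickle.load(open('wrist0.pkl','rb')); T=R.from_rotvec(get_eef_rot()).as_matrix(); 
print(T); print('cam off tool',T.T@(w['C']-np.array(get_ee_pos()))); print('cam axes in tool\n',T.T@w['R'].T)
```

```text
rect ((593.1337890625, 256.6457214355469), (44.60285186767578, 46.972389221191406), 13.572227478027344) mean [594.65834929 255.2672115 ]
pca [ 9.59861566 14.25804133] [-0.07681512  0.99704535]
rect ((428.45233154296875, 281.51483154296875), (41.105464935302734, 49.445091247558594), 80.57401275634766) mean [430.41332652 281.00011825]
pca [ 9.14263247 14.54692409] [-0.99311011  0.1171849 ]
can [317.54742091  -5.41593872] [799.29254619 182.03840662] 1159.8891274974415 [759.00369089 144.48932336  91.08144722]
gear [396.48358887  21.35121424  29.79473706]
reel [ 346.51641186 -285.14515411   62.50434808]
[[-3.83665110e-04  2.28808254e-01 -9.73471435e-01]
 [ 1.27061102e-03 -9.73470610e-01 -2.28808561e-01]
 [-9.99999119e-01 -1.32468939e-03  8.27604191e-05]]
cam off tool [-146.44951308    0.30727673  -72.19546791]
cam axes in tool
 [[-1.97126434e-04 -2.76135261e-01  9.61118764e-01]
 [ 9.99999732e-01  6.22667763e-04  3.83997191e-04]
 [-7.04492835e-04  9.61118583e-01  2.76135064e-01]]
```

```bash
cat >> h.py <<'E'
def rot(zt,down=(0,0,-1)):
    x=np.array(down,float); x/=np.linalg.norm(x); z=np.array(zt,float); z-=x*(z@x); z/=np.linalg.norm(z)
    return R.from_matrix(np.c_[x,np.cross(z,x),z]).as_rotvec()
E
python3 - <<'E'
from h import *
yc=np.array([.985,-.17,0])
for nm,p,z in [('look',[600,-40,300],-yc),('look+',[600,-40,300],yc),('A-',[592,256,21],[-.2,.98,0]),('A+',[592,256,21],[.2,-.98,0]),('B-',[430,281,21],[-.99,.12,0]),('B+',[430,281,21],[.99,-.12,0])]:
    print(nm,np.round(solve_ik(p,rot(z)),2) if solve_ik(p,rot(z)) is not None else None)
th=.3; xc=np.array([-.17,-.985,0]); dn=-(np.array([0,0,1])*np.cos(th)+xc*np.sin(th))
for sg in (-1,1):
    j=solve_ik([615,-1,90],rot(sg*yc,dn)); print(sg,None if j is None else np.round(j,2))
move_ptp([600,-40,300],rot(-yc)); c=cam('wrist'); save(c,'w1.png',s=1.5)
import pickle; pickle.dump(c,open('w1.pkl','wb')); print(get_time())
E
```

```text
look [ 0.03  0.59 -0.08  1.57  0.05  0.99 -1.8 ]
look+ [ 0.5   0.74 -0.97  1.54  0.64  1.21  0.81]
A- [-0.81  1.13  0.68  1.65 -0.99  0.74 -2.58]
A+ [-0.57  1.02  0.16  1.63 -0.29  0.52 -0.03]
B- [-0.77  0.94  0.17  2.04 -0.68  0.22 -1.69]
B+ [-0.76  0.94  0.16  2.04 -0.65  0.21  1.42]
-1 [ 0.21  0.89 -0.23  1.74 -0.24  0.5  -1.46]
1 [ 0.6   1.1  -1.02  1.72  0.88  0.77  0.7 ]
2.7917
```

View pics/w1.png

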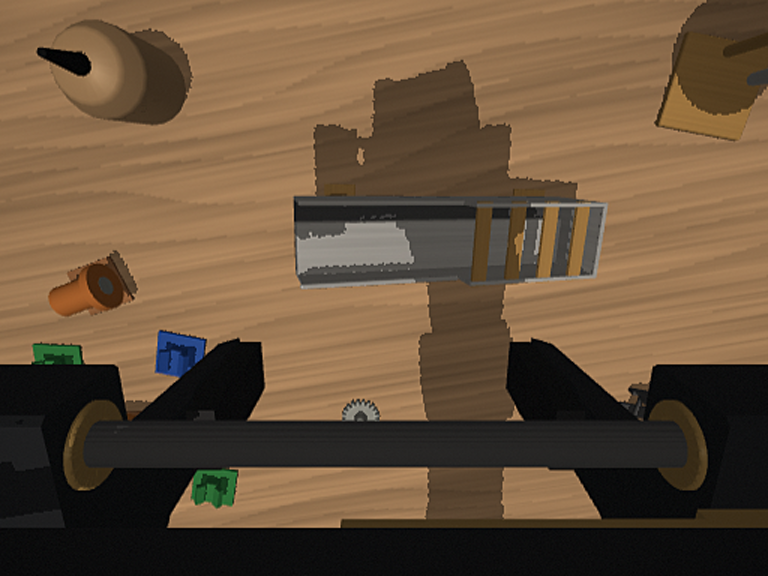

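Run:
```python
import pickle,h,numpy as np
c=pickle.load(open('w1.pkl','rb')); h.save(c,'w1c.png',(190,120,415,200),3.5)
P=h.cloud(c)
yaw=-1.745; ax=np.array([np.cos(yaw),np.sin(yaw)]); ay=np.array([-ax[1],ax[0]])
for u in (200,220,240,260,275,290):
    print(u,[(v,int(P[v,u,2])) for v in range(126,196,3)])
```

```text
200 [(126, 2), (129, 0), (132, 109), (135, 131), (138, 87), (141, 88), (144, 88), (147, 86), (150, 100), (153, 99), (156, 100), (159, 100), (162, 101), (165, 101), (168, 100), (171, 100), (174, 101), (177, 99), (180, 101), (183, 100), (186, 114), (189, 118), (192, 131), (195, 1)]
220 [(126, 5), (129, 4), (132, 103), (135, 125), (138, 82), (141, 81), (144, 79), (147, 80), (150, 93), (153, 92), (156, 92), (159, 91), (162, 92), (165, 93), (168, 94), (171, 92), (174, 92), (177, 92), (180, 92), (183, 99), (186, 114), (189, 126), (192, 1), (195, 0)]
240 [(126, 0), (129, 1), (132, 94), (135, 120), (138, 73), (141, 73), (144, 73), (147, 74), (150, 85), (153, 85), (156, 86), (159, 85), (162, 84), (165, 86), (168, 85), (171, 86), (174, 85), (177, 84), (180, 84), (183, 95), (186, 112), (189, 119), (192, 2), (195, 0)]
260 [(126, 0), (129, 0), (132, 86), (135, 113), (138, 65), (141, 64), (144, 65), (147, 71), (150, 77), (153, 79), (156, 78), (159, 78), (162, 78), (165, 78), (168, 77), (171, 77), (174, 78), (177, 79), (180, 77), (183, 93), (186, 108), (189, 111), (192, 0), (195, 0)]
275 [(126, 0), (129, 1), (132, 82), (135, 107), (138, 60), (141, 58), (144, 59), (147, 66), (150, 73), (153, 72), (156, 71), (159, 70), (162, 72), (165, 71), (168, 71), (171, 72), (174, 71), (177, 72), (180, 77), (183, 92), (186, 105), (189, 0), (192, 0), (195, 1)]
290 [(126, 1), (129, 0), (132, 75), (135, 102), (138, 52), (141, 54), (144, 53), (147, 62), (150, 66), (153, 66), (156, 65), (159, 65), (162, 66), (165, 65), (168, 66), (171, 67), (174, 66), (177, 65), (180, 74), (183, 90), (186, 100), (189, 0), (192, 0), (195, 1)]
```

View pics/w1c.png

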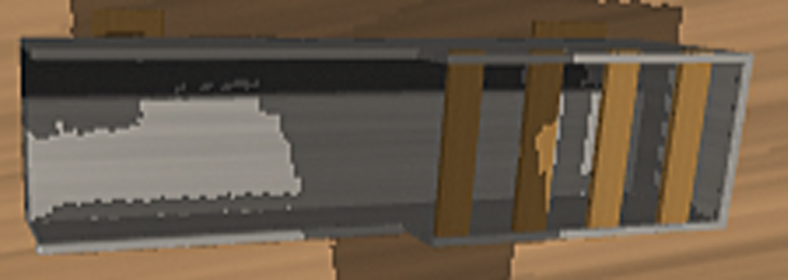

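Run:
```python
import pickle,h,numpy as np
c=pickle.load(open('w1.pkl','rb')); P=h.cloud(c)
# ledge plane
q=P[152:178,200:300].reshape(-1,3)
A=np.c_[q[:,:2],np.ones(len(q))]; s=np.linalg.lstsq(A,q[:,2],rcond=None)[0]; print('plane',s,np.hypot(*s[:2]),'std',(q[:,2]-A@s).std(),'yaw',np.arctan2(-s[1],-s[0]))
E1=[];E2=[]
for u in range(200,310):
    res=lambda v:P[v,u,2]-(s[0]*P[v,u,0]+s[1]*P[v,u,1]+s[2])
    v=165
    while res(v)>-6: v-=1
    def on(v):  # intersect ray with plane
        d=c['R'].T@np.array([(u-c['cx'])/c['f'],(v-c['cy'])/c['f'],1]); C=c['C']
        t=(s[0]*C[0]+s[1]*C[1]+s[2]-C[2])/(d[2]-s[0]*d[0]-s[1]*d[1]); return C+t*d
    E1.append(on(v+.5))
    v=165
    while res(v)<5: v+=1
    E2.append(on(v-.5-.3))
for E in (E1,E2):
    E=np.array(E); m=E[:,:2].mean(0)
    for _ in range(4):
        _,_,V=np.linalg.svd(E[:,:2]-E[:,:2].mean(0)); d=V[0]; n=np.array([-d[1],d[0]]); r=(E[:,:2]-E[:,:2].mean(0))@n; E=E[abs(r)<2.5]
    d=d*np.sign(-d[1]); print('yaw',np.arctan2(d[1],d[0]),E[:,:2].mean(0),len(E),r.std())
    if E2 is not None: pass
    if 'L' not in globals(): L=[]
    L.append((d,E[:,:2].mean(0)))
yaw=np.mean([np.arctan2(d[1],d[0]) for d,_ in L]); ax=np.array([np.cos(yaw),np.sin(yaw)]); ay=np.array([-ax[1],ax[0]])
a,b=L[0][1]@ay,L[1][1]@ay; print('yaw',yaw,'width ledge(41)',a-b)
mid=((a-12)+(b+29))/2
# along: plane height 62
def pt(x): return ax*x+ay*mid
f=lambda x:s[:2]@pt(x)+s[2]
k=(f(1)-f(0)); x0=(62-f(0))/k; O=pt(x0); print('slope',k,'origin by height',O)
# end: uphill end of ledge from depth row 165
for row in (155,165,175):
    for u in range(185,205):
        if P[row,u,2]>70: e=P[row,u]; print('uphill end x',(e[:2]-O)@ax,e[2]); break
# first strap start: px crop (450/3.5+190, 120+150/3.5)
for u in (312,313,314,315,316,317,318,319,320,321): print(u,int(P[163,u,2]),((P[163,u,:2]-O)@ax).round(1),end=' | ')
# stop rim
print()
for u in range(385,408,1): print(u,int(P[160,u,2]),((P[160,u,:2]-O)@ax).round(1),end=' | ')
```

```text
plane [ 7.93092452e-01  1.24430796e-01 -3.91395692e+02] 0.8027942832882939 std 18.774589065371213 yaw -2.9859681223405543
yaw -1.8147097148837346 [609.49548058 -41.59806853] 109 0.9724216083699913
yaw -1.8070392300067983 [593.28205021 -38.96992408] 109 0.9477020918787332
yaw -1.8108744724452666 width ledge(41) 16.373335723815785
slope -0.30944240480414464 origin by height [ 590.55377958 -120.29219453]
uphill end x -153.19715735087655 86.85254595605699
uphill end x -150.29795882022663 94.93611275106022
uphill end x -150.80112578716103 91.43789374822958
312 56 -4.6 | 313 56 -3.3 | 314 55 -1.8 | 315 54 -0.1 | 316 108 -10.7 | 317 109 -9.7 | 318 109 -8.5 | 319 108 -7.2 | 320 108 -5.9 | 321 107 -4.6 | 
385 80 81.0 | 386 80 82.4 | 387 81 83.1 | 388 78 85.4 | 389 79 86.5 | 390 63 95.0 | 391 65 95.6 | 392 65 96.8 | 393 67 97.0 | 394 70 97.0 | 395 71 98.0 | 396 73 98.2 | 397 73 99.1 | 398 76 99.2 | 399 75 101.0 | 400 76 101.8 | 401 74 103.7 | 402 0 142.6 | 403 0 144.4 | 404 1 145.2 | 405 0 147.3 | 406 0 149.0 | 407 0 150.1 |
```

```bash
cat > cf.py <<'E'
import pickle,h,numpy as np
c=pickle.load(open('w1.pkl','rb')); P=h.cloud(c)
q=P[152:176,202:300].reshape(-1,3)
A=np.c_[q[:,:2],np.ones(len(q))]
w=(q[:,2]>55)&(q[:,2]<105)
for t in (8,5,3,3,3):
    s=np.linalg.lstsq(A[w],q[w,2],rcond=None)[0]; r=q[:,2]-A@s; w=abs(r)<t
print('plane',s,np.hypot(*s[:2]),w.sum(),len(w),r[w].std(),'yaw',np.arctan2(-s[1],-s[0]))
E1=[];E2=[];C=c['C']
def on(u,v):
    d=c['R'].T@np.array([(u-c['cx'])/c['f'],(v-c['cy'])/c['f'],1])
    t=(s[0]*C[0]+s[1]*C[1]+s[2]-C[2])/(d[2]-s[0]*d[0]-s[1]*d[1]); return C+t*d
for u in range(202,308):
    z=np.array([P[v,u]@np.array([-s[0],-s[1],1])-s[2] for v in range(130,195)])
    v=165
    while z[v-130]>-6: v-=1
    E1.append(on(u,v+.5)); v=165
    while z[v-130]<4: v+=1
    E2.append(on(u,v-.8))
L=[]
for E in (E1,E2):
    E=np.array(E)[:,:2]; m=np.ones(len(E),bool)
    for _ in range(5):
        k=np.polyfit(E[m,1],E[m,0],1); r=E[:,0]-np.polyval(k,E[:,1]); m=abs(r-np.median(r))<2
    d=-np.array([k[0],1])/np.hypot(k[0],1); L.append((d,E[m].mean(0))); print('yaw',np.arctan2(d[1],d[0]),m.sum(),r[m].std())
yaw=np.mean([np.arctan2(d[1],d[0]) for d,_ in L]); ax=np.array([np.cos(yaw),np.sin(yaw)]); ay=np.array([-ax[1],ax[0]])
a,b=L[0][1]@ay,L[1][1]@ay; print('yaw',yaw,'ledge width(41)',a-b)
mid=((a-12)+(b+29))/2
pt=lambda x:ax*x+ay*mid
f=lambda x:s[:2]@pt(x)+s[2]
k=f(1)-f(0); O=pt((62-f(0))/k); print('slope',k,'origin',O)
for row in (155,165,175):
    for u in range(185,205):
        if P[row,u,2]>70: e=P[row,u]; print('uphill end(-123.5)',(e[:2]-O)@ax,e[2]); break
X=lambda r,u:((P[r,u,:2]-O)@ax).round(1)
for u in range(312,321): print(u,int(P[163,u,2]),X(163,u),end=' | ')
print()
for u in range(386,405): print(u,int(P[160,u,2]),X(160,u),end=' | ')
print('mouth',O-61.4*ax)
E
python3 cf.py
```

```text
plane [ 0.06049729  0.30268334 55.77928011] 0.3086699257840823 2344 2352 0.7443540628036265 yaw -1.7680667818371432
yaw -1.7692880723792008 106 0.35649899983883504
yaw -1.7689290666302777 102 0.4753234381093261
yaw -1.7691085695047393 ledge width(41) 42.56935634206036
slope -0.3086697582810416 origin [599.30130617 -99.23038125]
uphill end(-123.5) -130.67953769553876 86.85254595605699
uphill end(-123.5) -128.22708005224823 94.93611275106022
uphill end(-123.5) -129.28065007040368 91.43789374822958
312 56 17.5 | 313 56 18.9 | 314 55 20.4 | 315 54 22.0 | 316 108 11.9 | 317 109 12.8 | 318 109 14.1 | 319 108 15.4 | 320 108 16.6 | 
386 80 105.0 | 387 81 105.8 | 388 78 108.1 | 389 79 109.1 | 390 63 117.6 | 391 65 118.2 | 392 65 119.4 | 393 67 119.6 | 394 70 119.6 | 395 71 120.6 | 396 73 120.8 | 397 73 121.8 | 398 76 121.9 | 399 75 123.6 | 400 76 124.5 | 401 74 126.4 | 402 0 164.8 | 403 0 166.6 | 404 1 167.5 | mouth [611.39802312 -39.03379132]
```

Run:
```python
from h import *
import pickle
move_ptp([480,265,270],rot([-1,0,0])); c=cam('wrist'); pickle.dump(c,open('w2.pkl','wb')); save(c,'w2.png',s=1.5); print(get_time())
P=cloud(c); hsv=cv2.cvtColor(c['frame'],cv2.COLOR_RGB2HSV)
m=((hsv[...,0]>5)&(hsv[...,0]<20)&(hsv[...,1]>190)&(P[...,2]>25)&(P[...,2]<65)).astype(np.uint8)
k,l,st,ce=cv2.connectedComponentsWithStats(m)
for i in range(1,k):
    if st[i,4]<100: continue
    q=P[l==i]; w,V=np.linalg.eigh(np.cov(q[:,:2].T)); print(st[i],ce[i],np.median(q,0),q[:,2].max(),V[:,1],w**.5)
```

```text
4.0917
[242  43  42  24 198] [264.74242424  54.25757576] [610.03504912 249.11393497  45.66699261] 57.65074785098777 [-0.28190805  0.95944143] [ 3.45104544 15.20874583]
[245  61  41  24 366] [271.23497268  75.15027322] [587.69075354 240.64881259  46.17848512] 58.781607322879616 [-0.18144331  0.98340141] [ 4.38756829 13.84873595]
[229 180  34  41 349] [244.59885387 196.43839542] [446.58175358 277.40479969  44.33757698] 55.15839968714389 [-0.98419146  0.17710782] [13.44242106 16.26991761]
```

View pics/w2.png

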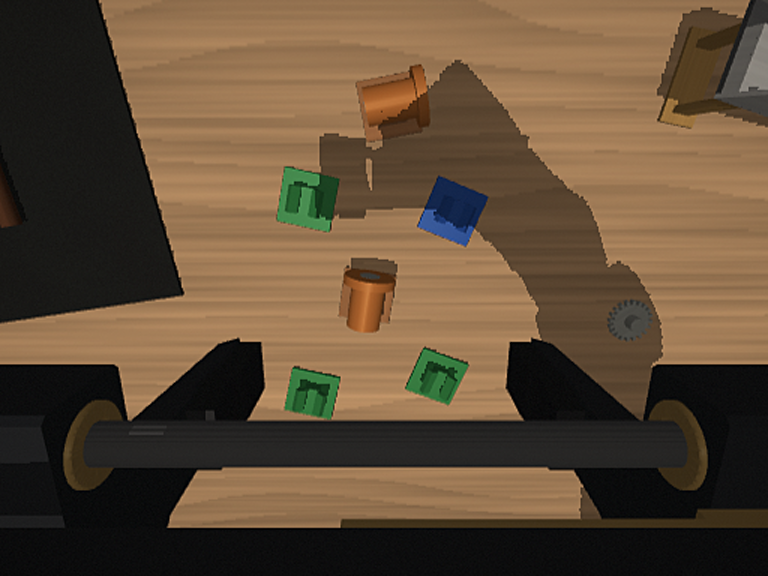

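```bash
cat > kn.py <<'E'
import pickle,h,numpy as np
c=pickle.load(open('w2.pkl','rb')); P=h.cloud(c)
h.save(c,'w2c.png',(210,30,310,230),3)
for nm,(u0,v0,u1,v1),a0 in (('A',(232,38,292,98),(.25,-.97)),('B',(220,165,270,228),(.99,-.12))):
    q=P[v0:v1,u0:u1].reshape(-1,3); q=q[(q[:,2]>37)&(q[:,2]<62)]
    from scipy.optimize import least_squares
    # barrel/flange cylinder fit to depth points: axis horizontal at z=34
    def split(p):
        a=np.array([np.cos(p[2]),np.sin(p[2])]); n=np.array([-a[1],a[0]])
        d=q[:,:2]-p[:2]; s=d@a; t=d@n; return s,t,np.hypot(t,q[:,2]-p[3])
    a0=np.array(a0); p=np.r_[np.median(q,0)[:2],np.arctan2(a0[1],a0[0]),34]
    for it in range(6):
        s,t,r=split(p)
        hi=np.percentile(s,99.0); lo=np.percentile(s,1)
        a=np.array([np.cos(p[2]),np.sin(p[2])]); p[:2]+=a*((hi+lo)/2)
        s,t,r=split(p); b=(s>-22)&(s<12)
        def fn(x):
            pp=np.r_[p[:2]+x[0]*np.array([-a[1],a[0]]),p[2]+x[1],p[3]+x[2]]
            s,t,r=split(pp); return (r-15)[b]
        o=least_squares(fn,[0,0,0],loss='soft_l1'); x=o.x
        p=np.r_[p[:2]+x[0]*np.array([-a[1],a[0]]),p[2]+x[1],p[3]+x[2]]
    s,t,r=split(p); fl=r>19
    print(nm,p.round(3),'len',(hi-lo).round(1),'flange s',np.percentile(s[fl],[2,50,98]).round(1),'r',np.percentile(r[fl],[50,95]).round(1),'barrel resid',np.std((r-15)[(s>-22)&(s<12)]).round(2),len(q))
E
python3 kn.py
```

```text
A [598.353 254.584  -1.388  34.583] len 47.2 flange s [15.7 19.6 23.7] r [23. 24.] barrel resid 0.65 1240
B [ 4.31111e+02  2.79806e+02 -1.52000e-01  3.45820e+01] len 47.8 flange s [15.5 20.2 23.7] r [22.9 23.8] barrel resid 0.61 901
```

View pics/w2c.png

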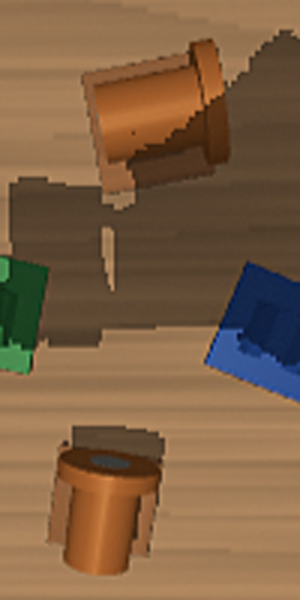

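Candidates seen (top view full-resolution pixels): amber knobs at (146,185) and (137,249). Bare look-alike saddles: blue at (170,220), green at (120,219), (169,285) and (118,296). The tan oil can is at (183,115). Only the two amber ones have a barrel and flange, and the close crop confirms it: both lie in wooden saddles. Knob A's flange is to the right, and knob B's is away from the robot. I'll pick B first.

```bash
cat >> h.py <<'E'
def pick(x,y,yaw,sg,tip=13,opening=60):
    z=sg*np.array([np.cos(yaw),np.sin(yaw),0]); o=rot(z)
    move_ptp([x,y,110],o); grip(opening)
    hit=line_to([x,y,34.3-tip],speed=120,force_limit=15)
    if hit: print('HIT',get_ee_pos(),get_ft_force())
    grip(0); w=get_gripper_width(); print('width',w,get_time())
    line_to([x,y,150],speed=200); print('after lift',get_gripper_width(),get_ft_force(),get_time())
E
python3 - <<'E'
from h import *
pick(431.1,279.8,-.152,-1)
c=cam('wrist'); save(c,'w3.png',s=1.5)
E
```

```text
width 29.18464895175764 6.8417
after lift 29.246410561960936 [-0.4464527  -0.4111994  -1.28627795] 7.6333
```

View pics/w3.png

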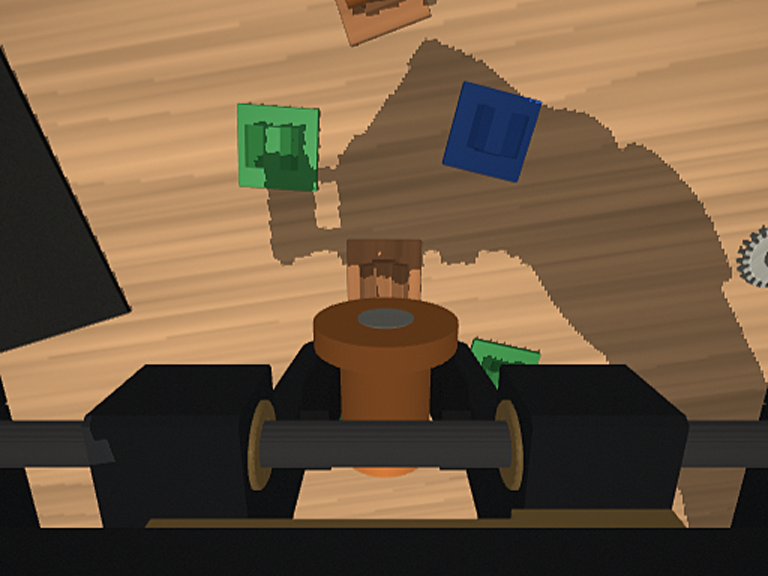

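```bash
cat >> h.py <<'E'
YAW=-1.769; AX=np.array([np.cos(YAW),np.sin(YAW),0]); AY=np.array([-AX[1],AX[0],0]); O=np.array([599.3,-99.23])
PL=np.array([0.0605,0.30268,55.779]); N=np.array([0,0,1])*np.cos(.3)+AX*np.sin(.3)
def ledge(x):
    p=O+AX[:2]*x; return np.r_[p,PL[:2]@p+PL[2]]
def toplace(sg,x=-75,tip=13,drop=2):
    L=ledge(x); o=rot(sg*AY,-N); print('L',L.round(1))
    move_ptp(L+N*110,o)
    hit=line_to(L+N*(15+drop-tip),speed=100,force_limit=12); print('hit',hit,get_ft_force().round(1) if hasattr(get_ft_force(),'round') else get_ft_force(),((np.array(get_ee_pos())-L)@N),get_time())
def release(sg,x=-75):
    L=ledge(x); grip(48); line_to(L+N*110,speed=150); print(get_time())
E
python3 - <<'E'
from h import *
toplace(-1)
for n in ('wrist','scene'):
    c=cam(n); save(c,n+'4.png',None if n=='wrist' else (180,130,300,230),1.5 if n=='wrist' else 6)
E
```

```text
L [614.1 -25.7  85.2]
hit False [-1.1  0.4 -1.2] 4.648774044138893 10.3333
```

View pics/wrist4.png

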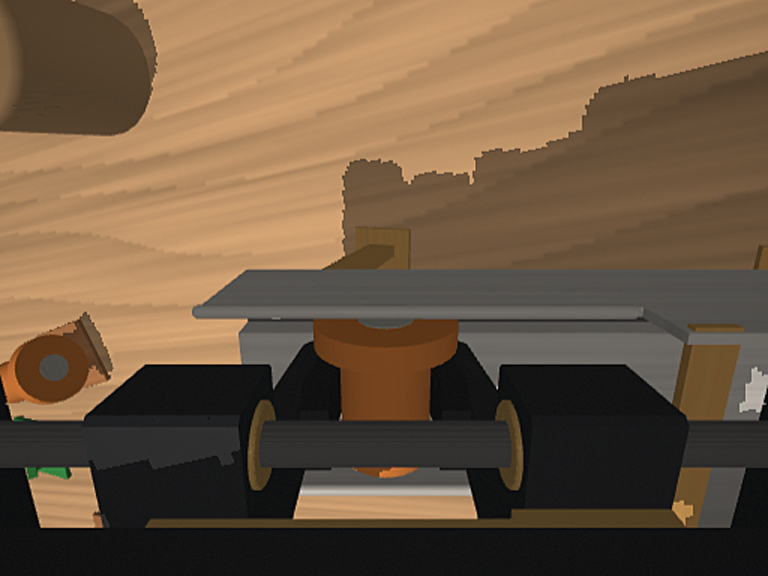

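View pics/scene4.png

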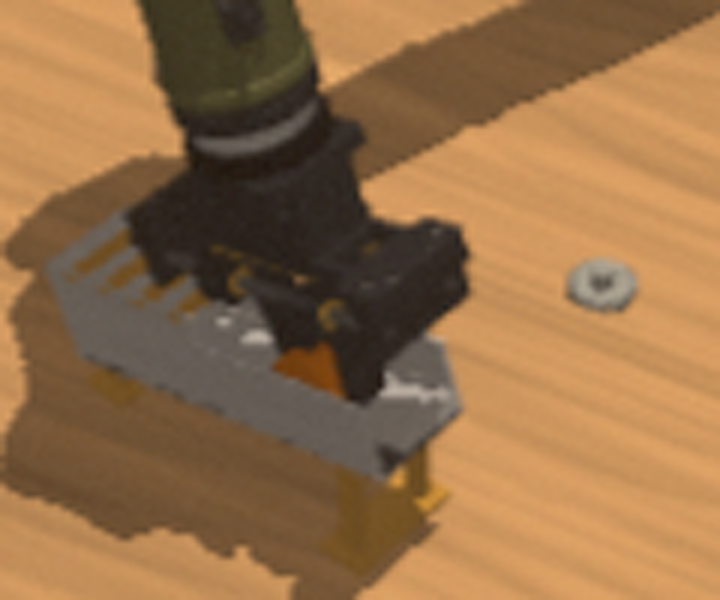

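Knob B hangs just above the ledge, with its flange (wrist picture around (385,340)) next to the groove wall and no contact. Releasing it now.

Run:
```python
from h import *
release(-1)
for n in ('wrist','scene','top'):
    c=cam(n); save(c,n+'5.png',{'wrist':None,'scene':(180,130,300,230),'top':(220,130,345,205)}[n],1.5 if n=='wrist' else 6)
```

```text
11.7583
```

View pics/wrist5.png

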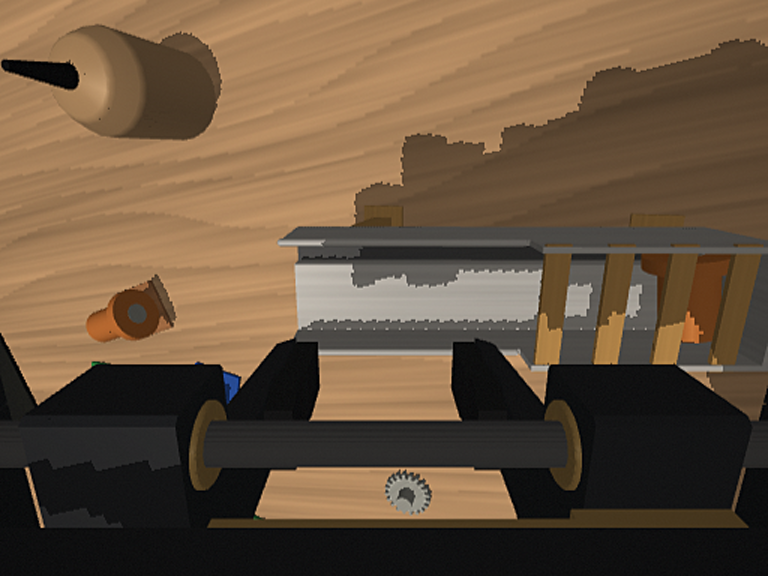

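View pics/scene5.png

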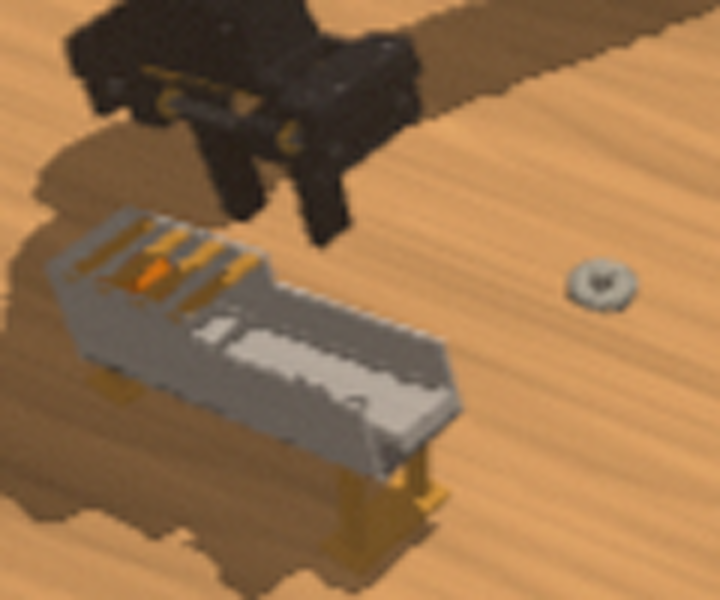

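Run:
```python
from h import *
a=np.array([np.cos(-1.388),np.sin(-1.388),0]); L=ledge(-75)
for p,o in (([598.35,254.6,110],rot(a)),([598.35,254.6,21],rot(a)),(L+N*110,rot(AY,-N)),(L+N*4,rot(AY,-N))):
    j=solve_ik(p,o); print(None if j is None else np.round(j,2))
pick(598.35,254.6,-1.388,1)
c=cam('wrist'); save(c,'w6.png',s=1.5); c=cam('top'); save(c,'top6.png',(95,130,345,290),3)
```

```text
[-0.08  0.99 -0.78  1.57  0.82  0.94 -0.96]
[-0.14  1.09 -0.66  1.59  0.88  0.78 -1.01]
[ 0.8   1.12 -1.39  1.65  0.94  1.13  0.66]
[ 0.72  1.23 -1.27  1.71  1.09  0.98  0.56]
width 29.31377585974713 14.9917
after lift 29.033432080527234 [ 0.35515402 -0.33793523 -1.43827152] 15.7833
```

View pics/w6.png

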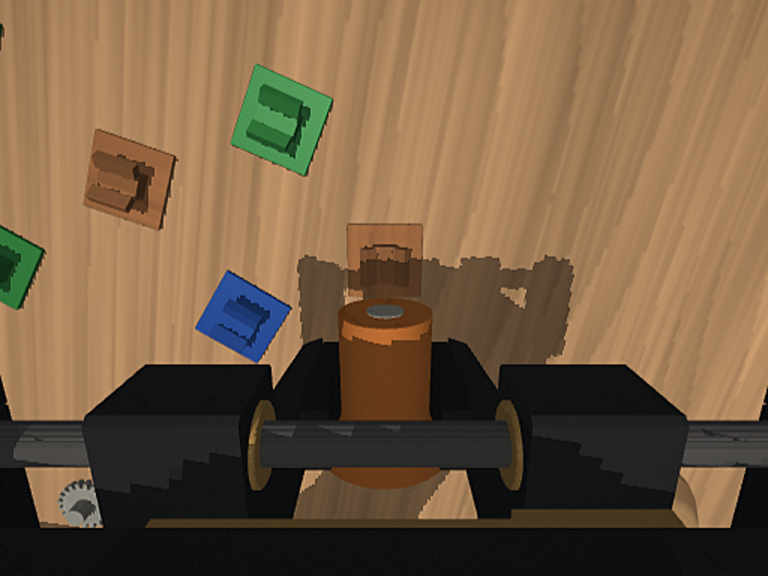

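View pics/top6.png

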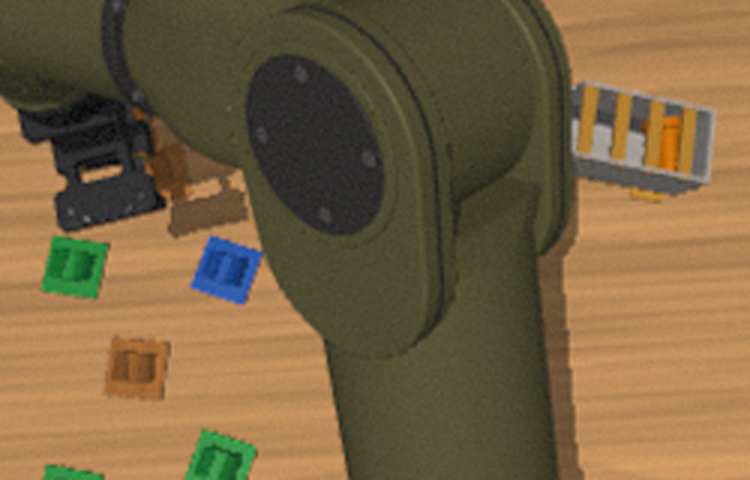

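Run:
```python
from h import *
toplace(1)
for n in ('wrist','scene'):
    c=cam(n); save(c,n+'7.png',None if n=='wrist' else (180,130,300,230),1.5 if n=='wrist' else 6)
```

```text
L [614.1 -25.7  85.2]
hit False [ 1.  -0.8  0.3] 4.679230767892816 18.5833
```

View pics/wrist7.png

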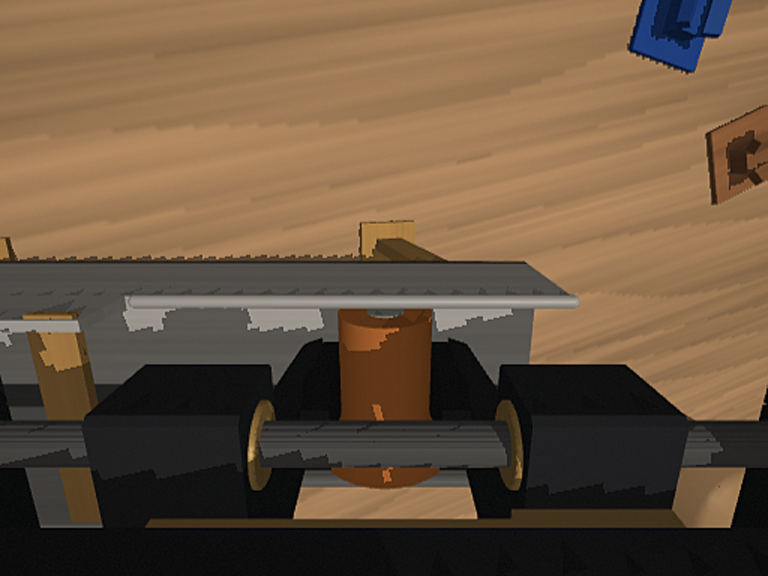

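View pics/scene7.png

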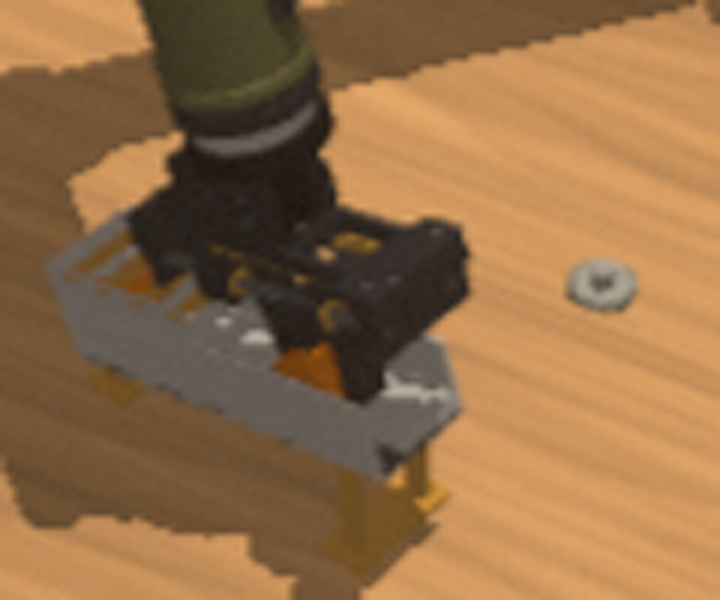

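Run:
```python
from h import *
release(1)
move_ptp([590,-75,300],rot(-AY)); wait(1)
import pickle
c=cam('wrist'); pickle.dump(c,open('w8.pkl','wb')); save(c,'w8.png',s=1.5); save(c,'w8c.png',(170,110,415,220),3.2)
wait(.5); d=cam('wrist'); print(np.abs(d['frame'].astype(int)-c['frame']).max(),get_time())
c=cam('scene'); save(c,'s8.png',(100,100,400,290),2.6)
```

```text
20.0083
91 23.8667
```

View pics/w8c.png

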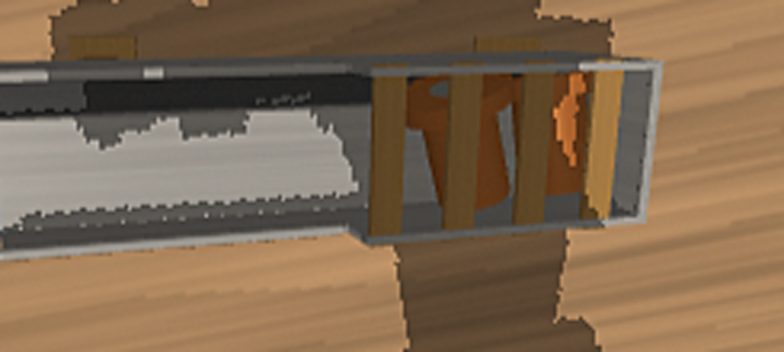

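View pics/s8.png

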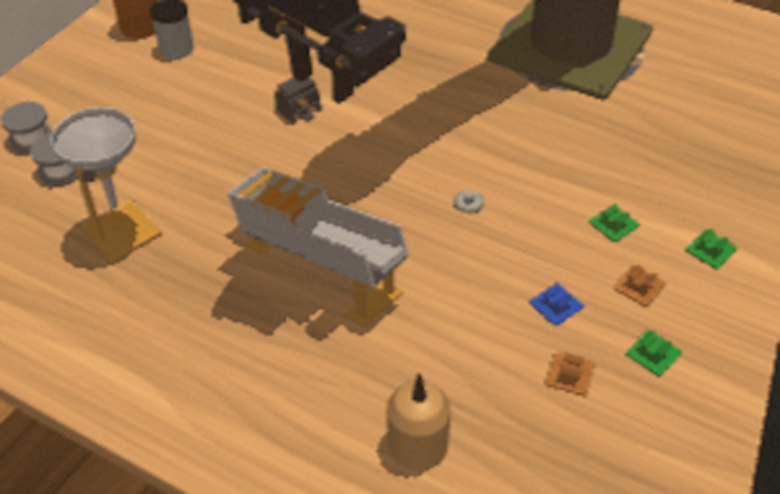

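Run:
```python
from h import *
c=cam('wrist'); wait(1); d=cam('wrist'); D=np.abs(d['frame'].astype(int)-c['frame']).max(2)
v,u=np.nonzero(D>25); print(len(v),list(zip(u,v))[:10], get_joint_vel())
P=cloud(d); hsv=cv2.cvtColor(d['frame'],cv2.COLOR_RGB2HSV)
# amber points in chute coords (x,y, height over ledge normal)
m=(hsv[...,0]>4)&(hsv[...,0]<14)&(hsv[...,1]>170); m[:125]=0;m[185:]=0;m[:,:290]=0
q=P[m]; X=(q[:,:2]-O)@AX[:2]; Y=(q[:,:2]-O)@AY[:2]; H=(q[:,2]-(q[:,:2]@PL[:2]+PL[2]))*np.cos(.3)
S=(X-H*np.sin(.3))/np.cos(.3)
for y0 in (-28,-20,-12,-4,4,8,12,16,20,24):
    k=(Y>y0)&(Y<y0+4)
    if k.sum():
        print(y0,k.sum(),[(int(a),int(b)) for a,b in sorted(zip(S[k],H[k]))][::max(1,k.sum()//14)])
save(d,'w9c.png',(280,120,380,190),7)
print(get_time())
c=cam('top'); save(c,'t9.png',(270,140,345,205),8)
```

```text
5 [(np.int64(211), np.int64(82)), (np.int64(292), np.int64(237)), (np.int64(229), np.int64(271)), (np.int64(232), np.int64(278)), (np.int64(232), np.int64(279))] [-0.00049839 -0.00038147  0.00183068 -0.00122669  0.00052392  0.00165659
  0.00043693]
-28 8 [(42, 14), (43, 13), (52, 28), (53, 28), (55, 28), (56, 29), (58, 28), (59, 29)]
-20 67 [(39, 20), (40, 15), (51, 29), (53, 31), (55, 30), (57, 30), (60, 29), (62, 28), (66, 26), (83, 29), (84, 30), (87, 31), (87, 32), (89, 32), (91, 33), (93, 33), (95, 32)]
-12 69 [(36, 18), (37, 16), (38, 21), (49, 32), (51, 31), (54, 31), (55, 31), (57, 30), (61, 29), (64, 26), (84, 30), (85, 29), (87, 32), (88, 31), (90, 32), (92, 33), (94, 32), (97, 30)]
-4 72 [(33, 18), (35, 21), (35, 22), (36, 23), (50, 31), (53, 31), (56, 32), (59, 29), (83, 29), (85, 29), (87, 30), (90, 31), (91, 30), (93, 32), (98, 29)]
4 73 [(23, 23), (26, 28), (31, 36), (48, 34), (51, 31), (54, 31), (56, 29), (75, 15), (84, 28), (86, 29), (88, 30), (90, 29), (91, 32), (94, 29), (98, 28)]
8 86 [(21, 24), (23, 24), (24, 29), (26, 31), (27, 34), (29, 36), (31, 35), (52, 32), (75, 11), (84, 29), (87, 29), (88, 29), (91, 29), (93, 30), (98, 28)]
12 104 [(21, 24), (23, 30), (25, 28), (26, 26), (27, 34), (28, 37), (30, 38), (31, 36), (46, 42), (49, 41), (68, 22), (84, 30), (87, 30), (91, 29), (96, 28)]
16 95 [(26, 14), (28, 8), (30, 5), (31, 6), (32, 21), (33, 9), (34, 11), (44, 42), (47, 41), (50, 41), (53, 40), (58, 37), (69, 24), (83, 35), (87, 29), (93, 28)]
20 111 [(34, 8), (37, 4), (41, 7), (45, 7), (48, 42), (51, 35), (52, 32), (54, 38), (58, 36), (69, 21), (80, 35), (82, 34), (84, 36), (85, 35), (88, 37), (90, 37)]
24 37 [(53, 28), (54, 24), (55, 32), (55, 26), (57, 33), (58, 35), (58, 35), (59, 32), (60, 25), (60, 29), (81, 34), (83, 35), (85, 36), (85, 35), (86, 36), (88, 36), (89, 35), (91, 35), (92, 35)]
25.0167
```

View pics/w9c.png

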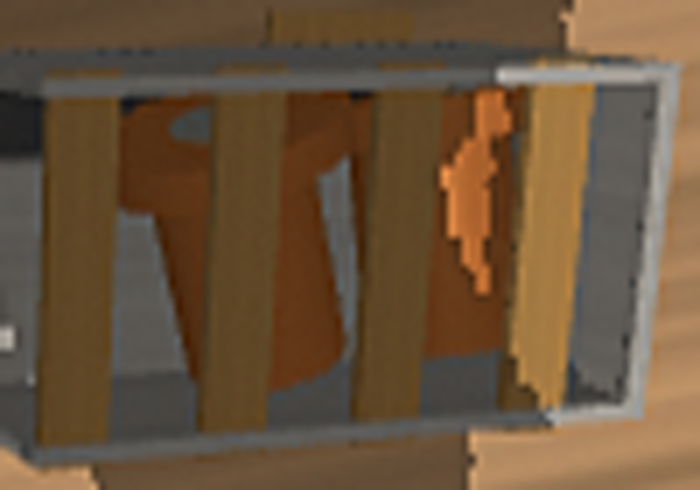

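View pics/t9.png

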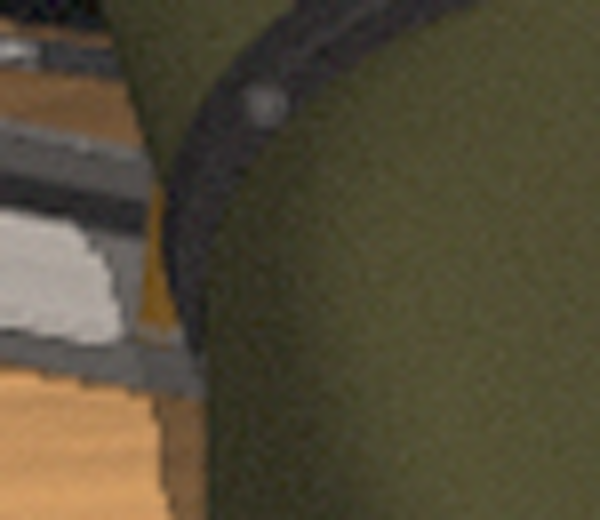

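Run:
```python
from h import *
T=R.from_rotvec(get_eef_rot()).as_matrix(); p=np.array(get_ee_pos()); print(get_gripper_width())
c=cam('scene'); q=(cloud(c)-p)@T   # tool coords
m=(q[...,0]>-70)&(q[...,0]<8)&(abs(q[...,1])<110)&(abs(q[...,2])<45)
Q=q[m]
for x0 in range(-70,8,6):
    k=(Q[:,0]>x0)&(Q[:,0]<x0+6)
    if k.sum(): 
        for s in (-1,1):
            kk=k&(Q[:,1]*s>0)
            if kk.sum(): print(x0,s,'y',Q[kk,1].min().round(),Q[kk,1].max().round(),'z',Q[kk,2].min().round(),Q[kk,2].max().round(),kk.sum())
# knob 2 fit from wrist
from scipy.optimize import least_squares
d=cam('wrist'); P=cloud(d); hsv=cv2.cvtColor(d['frame'],cv2.COLOR_RGB2HSV)
a=(hsv[...,0]>4)&(hsv[...,0]<14)&(hsv[...,1]>170); a[:125]=0;a[185:]=0;a[:,:290]=0
q=P[a]; X=(q[:,:2]-O)@AX[:2]; Y=(q[:,:2]-O)@AY[:2]; H=(q[:,2]-(q[:,:2]@PL[:2]+PL[2]))*np.cos(.3); S=(X-H*np.sin(.3))/np.cos(.3)
W=np.c_[S+H*0,Y,H]
for nm,s0,sel in (('k2',46,(S>18)&(S<72)&(H<43.5)),('k1',91,(S>76)&(S<116)&(H<43.5))):
    D=W[sel]
    def sdf(x):
        ax=np.array([np.sin(x[3]),1,np.sin(x[4])]); ax/=np.linalg.norm(ax)
        r=D-np.array([x[0],x[1],x[2]]); t=r@ax; rad=np.linalg.norm(r-np.outer(t,ax),axis=1)
        def cyl(lo,hi,R0):
            dx=rad-R0; dy=np.maximum(lo-t,t-hi)
            return np.minimum(np.maximum(dx,dy),0)+np.hypot(np.maximum(dx,0),np.maximum(dy,0))
        return np.minimum(cyl(-24,16,15),cyl(16,24,23))
    best=min((least_squares(sdf,[s0+ds,0,15,yw,0],loss='soft_l1',f_scale=1.) for yw in (-.3,0,.3) for ds in (-3,3)),key=lambda o:o.cost)
    print(nm,best.x.round(2),best.cost/len(D),len(D),np.median(abs(best.fun)))
```

```text
47.938844929367484
-70 -1 y -86.0 -31.0 z -36.0 32.0 39
-70 1 y 32.0 84.0 z -37.0 24.0 23
-64 -1 y -84.0 -49.0 z -15.0 28.0 7
-64 1 y 33.0 83.0 z -27.0 3.0 6
-58 1 y 33.0 42.0 z -13.0 9.0 11
-52 -1 y -41.0 -37.0 z -12.0 -8.0 4
-52 1 y 31.0 44.0 z -12.0 -2.0 9
-46 -1 y -39.0 -33.0 z -13.0 -2.0 10
-46 1 y 24.0 42.0 z -13.0 -2.0 16
-40 -1 y -40.0 -25.0 z -13.0 5.0 10
-40 1 y 26.0 41.0 z -13.0 3.0 15
-34 -1 y -40.0 -22.0 z -13.0 3.0 15
-34 1 y 25.0 39.0 z -12.0 6.0 13
-28 -1 y -38.0 -26.0 z -14.0 4.0 10
-28 1 y 26.0 37.0 z -14.0 5.0 13
-22 -1 y -38.0 -23.0 z -13.0 4.0 11
-22 1 y 23.0 40.0 z -12.0 7.0 17
-16 -1 y -38.0 -21.0 z -12.0 9.0 14
-16 1 y 24.0 38.0 z -13.0 6.0 16
-10 -1 y -37.0 -24.0 z -13.0 9.0 16
-10 1 y 24.0 37.0 z -13.0 6.0 13
-4 -1 y -34.0 -27.0 z -12.0 1.0 4
-4 1 y 23.0 34.0 z -13.0 5.0 10
2 1 y 32.0 32.0 z -9.0 -9.0 1
k2 [50.44 -1.6  17.39 -0.34  0.11] 0.15497736078091856 572 0.27627274265726687
k1 [ 9.154e+01  1.800e-01  1.615e+01 -8.000e-02 -1.100e-01] 0.19018459840495058 389 0.4369030859084777
```

Run:
```python
from h import *
d=cam('wrist'); P=cloud(d)
sub=P[120:195,280:390].reshape(-1,3); X=(sub[:,:2]-O)@AX[:2]; Y=(sub[:,:2]-O)@AY[:2]; H=(sub[:,2]-(sub[:,:2]@PL[:2]+PL[2]))*np.cos(.3); S=(X-H*np.sin(.3))/np.cos(.3)
k=(H>44.5)&(H<56)&(abs(Y)<22); print(np.median(H[k]),np.percentile(H[k],[5,95]))
hh,e=np.histogram(S[k],bins=np.arange(-10,120,1)); print([(int(a),int(b)) for a,b in zip(e,hh) if b>0])
k=(H>20)&(abs(S-100)<25)&(abs(Y)<20); print('stop', sorted(S[k&(S>105)].round())[:: max(1,(k&(S>105)).sum()//15)])
```

```text
48.87471872240562 [46.79433707 50.1952467 ]
[(-3, 41), (-2, 39), (-1, 29), (0, 33), (1, 30), (2, 28), (3, 31), (4, 27), (5, 27), (6, 34), (7, 24), (8, 33), (9, 23), (10, 1), (27, 39), (28, 39), (29, 26), (30, 25), (31, 31), (32, 31), (33, 35), (34, 19), (35, 27), (36, 25), (37, 27), (38, 37), (39, 13), (40, 2), (56, 1), (57, 46), (58, 36), (59, 21), (60, 28), (61, 25), (62, 24), (63, 28), (64, 23), (65, 31), (66, 26), (67, 22), (68, 25), (69, 20), (70, 1), (86, 2), (87, 41), (88, 42), (89, 21), (90, 26), (91, 19), (92, 33), (93, 17), (94, 25), (95, 23), (96, 29), (97, 18), (98, 25), (99, 17), (100, 1), (111, 4), (112, 75), (113, 46), (114, 25), (115, 26), (116, 12)]
stop [np.float64(111.0), np.float64(112.0), np.float64(112.0), np.float64(112.0), np.float64(113.0), np.float64(113.0), np.float64(113.0), np.float64(113.0), np.float64(113.0), np.float64(113.0), np.float64(113.0), np.float64(113.0), np.float64(114.0), np.float64(114.0), np.float64(115.0), np.float64(116.0)]
```

Knob B is straight at the stop (fit: at 91 mm, yaw −0.08). Knob A is behind it but skewed by about 0.33 rad, with its flange lifted 3–4 mm on the groove edge. I'll press lightly on the top of that flange with one finger, through the gap between straps 2 and 3, to seat it.

```bash
cat >> h.py <<'E'
AS=AX*np.cos(.3)-np.array([0,0,1])*np.sin(.3)
def W(s,y,hh): return ledge(0)+AS*s+AY*y+N*hh
def toch(p):
    d=np.array(p)-ledge(0); return np.array([d@AS,d@AY,d@N])
E
python3 - <<'E'
from h import *
o=rot(-AY,-N); grip(50); w=get_gripper_width(); s=43-w/2; print(w,s)
move_ptp(W(s,15,90),o)
line_to(W(s,15,57),speed=100,force_limit=10)
print(toch(get_ee_pos()),get_time(),get_ft_force())
for n in ('wrist','scene'):
    c=cam(n); save(c,n+'10.png',None if n=='wrist' else (180,130,300,230),1.5 if n=='wrist' else 6)
E
```

```text
50.26408470382279 17.867957648088606
[16.48076169 15.43180241 57.41381766] 26.675 [-0.71831788 -0.69379325 -0.17639153]
```

View pics/wrist10.png

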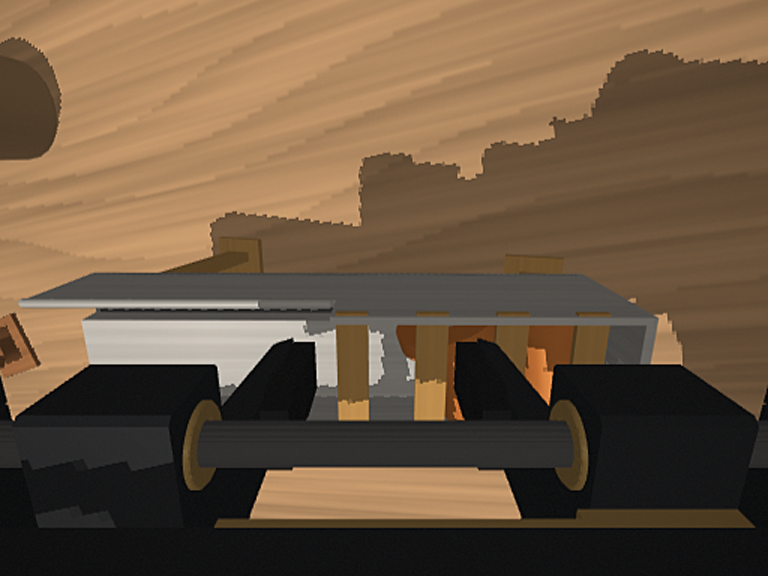

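View pics/scene10.png

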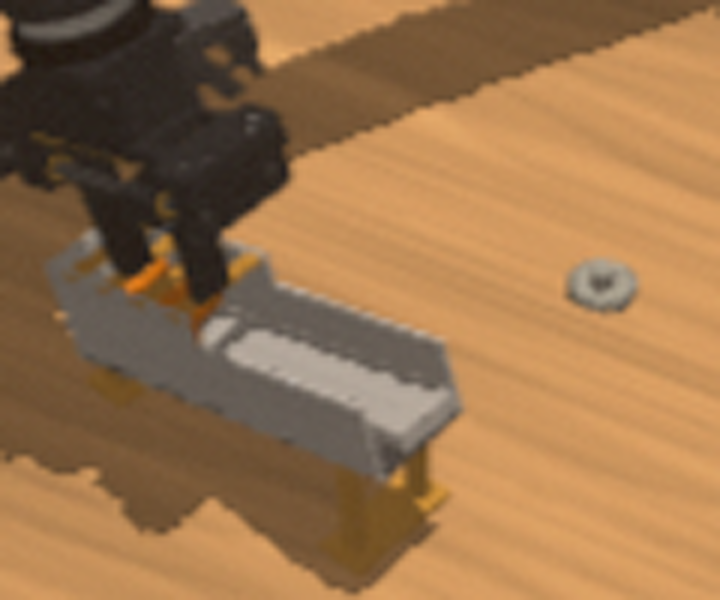

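Run:
```python
from h import *
s=18.5
hit=line_to(W(s,15,38.5),speed=30,force_limit=10); print(hit,toch(get_ee_pos()),get_ft_force(),get_time())
wait(.2); print(toch(get_ee_pos()),get_ft_force())
c=cam('wrist'); save(c,'w11.png',(180,180,450,300),2.9)
```

```text
False [17.70207044 17.28348124 39.33686309] [ 1.61802816 -0.15272593  4.97631504] 27.5417
[17.73469349 17.29148764 39.35116144] [ 2.53429788 -0.94421868  4.87109062]
```

View pics/w11.png

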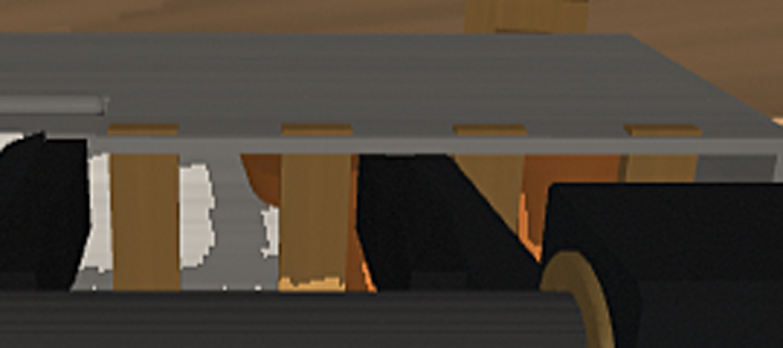

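```bash
python3 - <<'E'
from h import *
hit=line_to(W(18.5,15,33),speed=20,force_limit=8); print(hit,toch(get_ee_pos()),get_ft_force(),get_time())
wait(.2); print(toch(get_ee_pos()),get_ft_force())
line_to(W(18.5,15,75),speed=120)
move_ptp([590,-75,300],rot(-AY)); wait(.3); print(get_time())
c=cam('wrist'); save(c,'w12.png',(280,110,390,190),7); import pickle; pickle.dump(c,open('w12.pkl','wb'))
E
cat > kf.py <<'E'
import sys,pickle
from h import *
from scipy.optimize import least_squares
d=pickle.load(open(sys.argv[1],'rb')); P=cloud(d); hsv=cv2.cvtColor(d['frame'],cv2.COLOR_RGB2HSV)
a=(hsv[...,0]>4)&(hsv[...,0]<14)&(hsv[...,1]>170); a[:125]=0;a[185:]=0;a[:,:290]=0
Q=(P[a]-ledge(0))@np.c_[AS,AY,N]; S,Y,H=Q.T
for nm,s0,sel in (('k2',46,(S>10)&(S<72)&(H<43.5)),('k1',91,(S>76)&(S<116)&(H<43.5))):
    D=Q[sel]
    def sdf(x):
        ax=np.array([np.sin(x[3]),1,np.sin(x[4])]); ax/=np.linalg.norm(ax)
        r=D-x[:3]; t=r@ax; rad=np.linalg.norm(r-np.outer(t,ax),axis=1)
        def cyl(lo,hi,R0):
            dx=rad-R0; dy=np.maximum(lo-t,t-hi)
            return np.minimum(np.maximum(dx,dy),0)+np.hypot(np.maximum(dx,0),np.maximum(dy,0))
        return np.minimum(cyl(-24,16,15),cyl(16,24,23))
    b=min((least_squares(sdf,[s0+ds,0,15,yw,0],loss='soft_l1') for yw in (-.3,0,.3) for ds in (-3,3)),key=lambda o:o.cost)
    print(nm,b.x.round(2),len(D),np.median(abs(b.fun)).round(2))
E
python3 kf.py w8.pkl; python3 kf.py w12.pkl
```

```text
True [17.64341498 17.45160552 38.7718282 ] [-0.6789581   0.12179846  4.73173768] 28.0
[17.69102366 17.44038322 38.76891033] [-0.99857244 -0.18369891  4.91712418]
29.7333
k2 [50.35 -1.63 17.38 -0.34  0.11] 576 0.28
k1 [ 9.147e+01  4.100e-01  1.624e+01 -9.000e-02 -1.100e-01] 396 0.44
k2 [ 4.892e+01 -5.700e-01  1.576e+01 -2.500e-01  3.000e-02] 542 0.34
k1 [ 9.155e+01 -1.300e-01  1.658e+01 -8.000e-02 -1.400e-01] 393 0.43
```

View pics/w12.png

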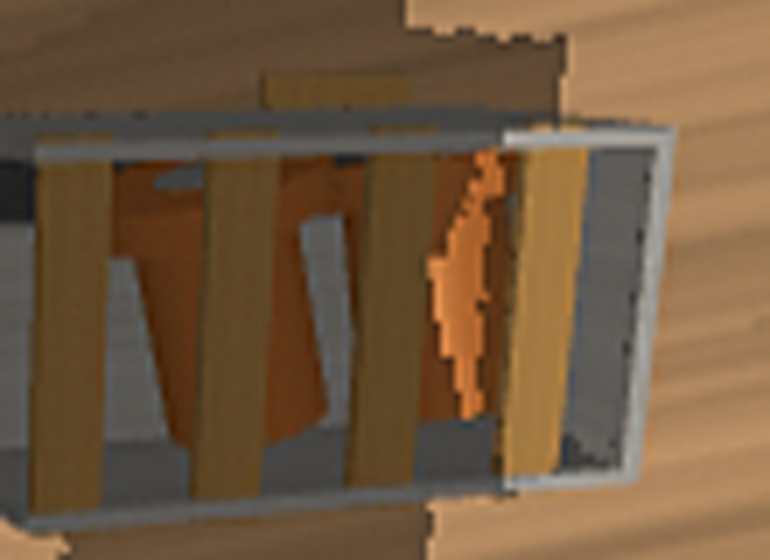

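```bash
python3 - <<'E'
from h import *
import pickle
wait(.7); c=cam('wrist'); pickle.dump(c,open('w13.pkl','wb'))
s=cam('scene'); s0=pickle.load(open('scene0.pkl','rb'))
for nm,(u0,v0,u1,v1) in dict(can=(240,238,280,285),gear=(270,168,292,186)).items():
    print(nm,np.abs(s['frame'][v0:v1,u0:u1].astype(int)-s0['frame'][v0:v1,u0:u1]).mean())
save(s,'s13.png',(100,60,400,290),2.4); print(get_time())
E
python3 kf.py w13.pkl
```

```text
can 4.982978723404256
gear 5.279461279461279
30.5833
k2 [ 4.887e+01 -5.200e-01  1.575e+01 -2.600e-01  4.000e-02] 542 0.31
k1 [ 9.155e+01  3.000e-02  1.648e+01 -1.000e-01 -1.400e-01] 392 0.43
```

View pics/s13.png

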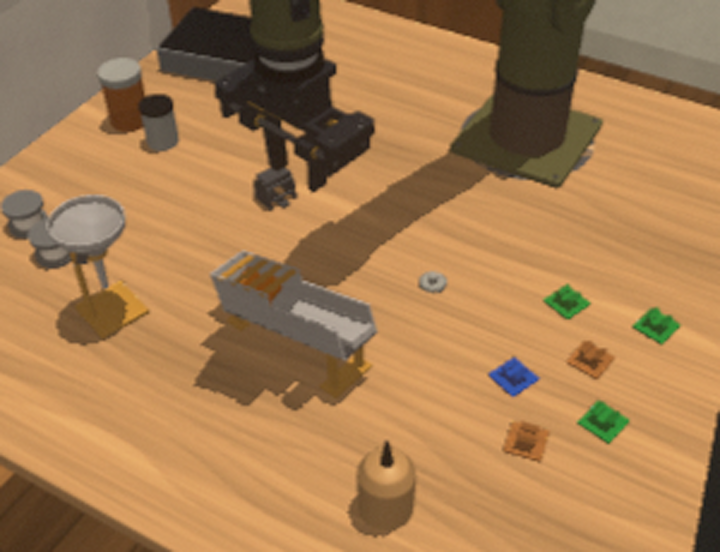

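Both knobs are still and under the straps. The oil can, gear and reel frame look to be where they started, and the gripper is clear, so I'm handing in.

```bash
python3 -c "
from station import *
print(get_time()); close_job()"
```

```text
30.5833
the job is handed in; nothing more can be done
```

Both amber knobs are in the chute, at rest at the bottom one behind the other under the straps. I handed the job in at 30.6 s; no verdict was reported.

- **Loading:** I picked each knob from its wooden saddle by the barrel, laid it across the upper end with its flange over the groove, and let it roll.
- **Mending:** The second knob stopped about 0.34 rad askew, with its flange lifted on the groove edge. I pressed its flange lightly (about 5 N) through the gap between straps 2 and 3, and the flange dropped into the groove.
- **First knob:** The last depth fit puts it nearly straight against the stop (yaw about −0.1 rad). The fit also gives it a tilt of −0.14 rad; I put that down to few visible points, but did not confirm it.
- **Second knob:** It sits behind the first with its flange down at seated height (tilt 0.04 rad). It is still skewed by about 0.25 rad, roughly what the slack in the groove allows, so it is not perfectly square. I left it that way.
- **Stillness and surroundings:** The second knob's fit did not change over the last second. The oil can, gear and reel frame looked unmoved in the scene view, and I never touched them.

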